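Set up the recipe screen for the chopping board

TASK

Somebody left the peeler lying on the recipe screen, which is folded down flat. Lay the peeler on the chopping board without dropping it, then raise the screen until it leans back about 20 degrees from upright and swivel it on its foot so that it squarely faces the middle of the chopping board. Leave the board, the apples and the other things where they are.

Things in the scene. Friction and masses are not known exactly. Their poses are not given: they have to be found in the camera images.
- display_foot: foot of the kitchen display: pale round disc, 150 mm across and 14 mm high, fixed to the worktop. Origin: centre of its underside, on the upright swivel axis. On it turns a grey cloth-covered speaker body (98 x 150 mm, top at z = 0.05) that carries the screen.
- swivel_centre (a point): point on the swivel axis, 57 mm above the worktop (the height of the screen's hinge); turns with the speaker body. The screen faces along this frame's -x once it is raised; the frame's z is up.
- speaker (a joint): swivel of the speaker body and screen on the foot, in rad, anticlockwise seen from above positive; at 0 the screen faces along the foot's -x. Stops at -2.0 and 2.2; moderate friction (0.12 N m), stays where it is left.
- screen (a joint): tilt of the screen about its hinge, in rad: 0 = folded down flat on the speaker with the picture upward, 1.57 = upright, 1.22 = leaning back 20 degrees from upright. Stop at 1.95; a stiff hinge (0.55 N m) that stays where it is left.
- screen_hinge (a point): middle of the screen's hinge at its lower edge: 60 mm in front (-x) of swivel_centre, at the same height; the hinge line runs along swivel_centre's y.
- screen_handle (a point): middle of the carry handle's wooden sleeve (round, 15.6 mm thick, 66 mm long, parallel to the hinge), 158 mm from the hinge. The screen panel, 190 mm wide, 13 mm thick, lies 6 to 118 mm from the hinge in the same plane: a 32 mm gap before the sleeve. Frame: x from hinge to handle, y along the sleeve, z out of the picture. Folded: 57 mm above the worktop, overhanging the foot
- peeler: green-handled vegetable peeler lying on the folded screen (picture side at z = 0.0635): 170 mm long along its x, 25 mm wide, 18 mm high. Origin: centre of its underside.
- board: wooden chopping board, 200 mm (its x) by 300 mm (its y), 21 mm thick, loose on the worktop. Origin: centre of its underside.
- red_apple: red apple, 66 mm, standing near the -y end of the board. Origin: underside.
- green_apple: green apple, 67 mm, standing near the -y end of the board. Origin: underside.
- pepper_mill: dark wooden pepper mill, 58 mm across, 170 mm high, bystander at the back right. Origin: underside.
- spice_jar: spice jar, 41 mm across, 105 mm high, bystander at the back right. Origin: underside.
- mug: mug, white outside and green inside, 86 mm across, 96 mm high, bystander at the front left. Origin: underside.

How it is judged:
By the outcome, as a careful person would: the job done as asked, in the order asked, and still so for the second after the job is handed in, with the robot touching nothing.
It also fails if it takes over 58 s, if anything falls off the work surface, if the arm or the gripper's body presses on something with over 40 N, if the wrist force passes 120 N, or if a joint passes its speed limit or range.

ROBOT

A 6-joint arm with a two-finger parallel gripper is mounted at the origin on a cart in front of the work surface, level with it; the furniture and walls round the work are solid. World frame = base frame: x ahead of the robot, y to its left, z up, the work surface at z = 0. Lengths are in mm, angles in rad, forces in N, time in s.
With the tool pointing down it reaches from about 200 to 875 mm from the base axis. Payload 3.4 kg.
Tool frame: the origin (TCP) lies midway between the tips of the shut fingers; the grasp point (between the pads) lies 19 mm behind it; z points along the fingers, y is the line along which they close (so a half turn about z gives the same grasp; the last joint's range is limited). The gripper opens to 94 mm and grips with 3 to 60 N. Pads are 16 mm wide; open, the fingers measure 119 mm over their backs; the gripper's body (75 mm by 177 mm) begins 78 mm behind the grasp point.
Start: joints at [0.992, 0.276, 1.505, -0, 1.361, -0.121], TCP at [254.158, 515.819, 205.493] pointing down, gripper open.
Joint ranges: [-2.89, 2.89], [-0.75, 2.08], [0.22, 2.7], [-1.18, 4.32], [0.11, 2.71], [-2.7, 2.7]. Speed limits (rad/s): [2.57, 2.57, 3.14, 3.14, 3.14, 3.14].

INTERFACE

Orientations are given as a rotation vector (axis times angle).
In Python, from rig import observe, get_image, sign_off, spot_in, regions_of, tip_of gives the robot as it stands.
- The arm moves only by the tool step_arm, never from a script. Its arguments are lists of equal length, an entry for each row: "dp": the shift along the tool's x, y, z scaled (see below), a list of three; "turn": the turn, a rotation vector about the tool's x, y, z scaled (see below), a list of three. A call has exactly 8 rows; each row shifts and turns the commanded pose from where the row before left it, along the tool's axes as they then stand; what a row does not reach is not made up. The controller multiplies each number of a shift by 0.025 m and each number of a turn by 4 degrees. A row lasts 1/12 s, in which the tool goes at most 41.7 mm and 7.16 degrees, less where a joint would pass 70% of its speed; a pose out of reach is approached as far as the arm can. A call with a number of a shift or a turn outside -1 to 1 is refused whole. A call with a gripper value outside its range is refused whole. "hand" is the opening, from 0 (shut) to 1 (fully open), set as the call begins (left out, the last holds). The fingers move at their own pace and stop on an object; "force" is the grip in N (left out, the last holds). Time passes only in rows, so rows that do not move let the fingers close, or fill a call up. It gives the time, the measured TCP pose, the force, the opening and the grip force at its end, in the units of the state.
- observe(): the state, without advancing time (a new reading comes with each control period).
- get_image(name): name is "side" or "top"; returns a dict with "frame" (400x640x3 uint8, red, green, blue), "K" (3x3 intrinsics, pixels), "origin" and "orientation" of the camera in the world. Camera axes: x right, y up, looking along -z (the intrinsics and any distortion apply to the point x, -y, -z); pixel columns grow to the right and rows downward; lengths in mm; the calibration is good to about 2 mm. A picture is of the moment at which its call begins. There is no depth.
- sign_off(): hands the job in; it is judged then, once.
Trained networks look in a picture, given as the dict that the camera call returned (one of the last four; its "shot" number tells which), for a name from the list of things; names that differ only in an ending like _2 or _b are one class to them, and where a whole thing is asked for, a point or a joint stands for the part that bears it (a point fixed in the world has none). Each returns a list of dicts, best first, with "p" (0 to 1); they miss things now and then, are a little off and sometimes report something else, mostly with a low value. They report only what shows in the picture. A call takes as long as a camera call.
- spot_in(picture, target): "point" ([row, column] in pixels, amid what is visible of it).
- regions_of(picture, target): "pixels" (400x640 bool, what is visible of it) and "point" ([row, column] in pixels, amid what is visible of it).
- tip_of(picture, target): "point" ([row, column] in pixels: a listed point, or the origin of a listed thing).
The state is a dict: "clock": time; "joints": joint angles; "qvel": joint speeds; "effort": joint torques, N m; "tool_pos": TCP position; "orientation": TCP orientation; "force": force on the tool from outside, world axes, zero at the start; "wrist_torque": the same for the moment, N m; "finger_gap": finger opening in mm; "finger_force": force on a finger pad.
Only numpy, scipy, OpenCV 4.12 (cv2) and the standard library are available. Lean on these libraries where they do the work, as an engineer would, in place of code of your own. Each camera call takes 0.05 s, during which the arm holds its last target. There are 200 camera calls.

## Working session

There is one attempt and no reset: what is moved stays moved. The work goes in short steps, Python scripts to look and compute and a tool call to move; the robot and the scene stay as the last step left them, time stands still between calls to the robot, and variables do not carry over. Pictures are saved under pics/ and viewed, at most 10 in all, crops included, and the job is handed in when it is done.

Besides the shell and the picture viewer there is one more tool, called as a command line: name --argument value ..., lists and objects as JSON in quotes. step_arm: Moves the arm, as the interface text tells. Shifts and turns lie within -1 to 1; 1 stands for 0.025 m of shift or 4 degrees of turn. Its arguments: {"type":"object","properties":{"dp":{"type":"array"},"turn":{"type":"array"},"hand":{"type":"number"},"force":{"type":"number"}},"required":["dp","turn"]}

```bash
ls; mkdir -p pics; cat > h.py <<'E'
import numpy as np, cv2
from rig import *
from scipy.spatial.transform import Rotation as R
def ori(o):
    o=np.array(o,float)
    return o if o.shape==(3,3) else (R.from_rotvec(o).as_matrix() if o.size==3 else R.from_quat(o).as_matrix())
def ray(im,rc):
    K=np.array(im["K"]); d=np.linalg.inv(K)@[rc[1],rc[0],1.]
    d=ori(im["orientation"])@[d[0],-d[1],-d[2]]
    return np.array(im["origin"],float),d/np.linalg.norm(d)
def at_z(im,rc,z):
    o,d=ray(im,rc); return o+d*(z-o[2])/d[2]
def tri(rs):
    A=0;b=0
    for o,d in rs:
        P=np.eye(3)-np.outer(d,d);A=A+P;b=b+P@o
    x=np.linalg.solve(A,b); return x,[np.linalg.norm((np.eye(3)-np.outer(d,d))@(x-o)) for o,d in rs]
def proj(im,p):
    q=ori(im["orientation"]).T@(np.array(p,float)-im["origin"]); u=np.array(im["K"])@[q[0],-q[1],-q[2]]
    return u[:2]/u[2]
def save(im,n): cv2.imwrite("pics/"+n,im["frame"][:,:,::-1])
E
python3 - <<'E'
from h import *
s=get_image("side");t=get_image("top")
print({k:v for k,v in s.items() if k!="frame"});print({k:v for k,v in t.items() if k!="frame"})
save(s,"s0.png");save(t,"t0.png")
for n in ["display_foot","swivel_centre","screen_hinge","screen_handle","peeler","board","red_apple","green_apple","mug","pepper_mill","spice_jar"]:
    a=tip_of(s,n);b=tip_of(t,n)
    print(n,[(np.round(x["point"]),round(x["p"],2)) for x in a[:2]],[(np.round(x["point"]),round(x["p"],2)) for x in b[:2]])
    if a and b:
        x,e=tri([ray(s,a[0]["point"]),ray(t,b[0]["point"])]);print("   ",x.round(1),np.round(e,1))
o=observe();print(o)
E
```

```text
pics
{'K': array([[471.40125623,   0.        , 325.27566296],
       [  0.        , 471.40125623, 199.14100605],
       [  0.        ,   0.        ,   1.        ]]), 'origin': array([-105.84153224, -905.65874688,  944.87750127]), 'orientation': array([ 0.86608358, -0.28508192, -0.5716503 ]), 'shot': 1}
{'K': array([[388.80820373,   0.        , 320.0428686 ],
       [  0.        , 388.80820373, 202.42957322],
       [  0.        ,   0.        ,   1.        ]]), 'origin': array([ 419.78183481,   12.35605087, 1365.72492073]), 'orientation': array([ 0.06859016, -0.06992358, -1.59692331]), 'shot': 2}
display_foot [(array([184., 301.]), 0.24)] [(array([191., 291.]), 0.74)]
    [560.8 119.3  35.1] [20.9 20.9]
swivel_centre [(array([178., 318.]), 0.71)] [(array([186., 291.]), 0.7)]
    [594.1 105.3  52.1] [1.4 1.4]
screen_hinge [(array([184., 303.]), 0.71)] [(array([201., 292.]), 0.93)]
    [540.  107.3  52.5] [2.6 2.6]
screen_handle [(array([166., 343.]), 0.65)] [(array([157., 286.]), 0.92), (array([243., 406.]), 0.7)]
    [699.5 119.6  51.5] [4.1 4.1]
peeler [(array([175., 316.]), 0.6)] [(
[... 846 characters left out ...]
k': 1.2, 'joints': array([ 9.92016957e-01,  2.75861062e-01,  1.50492223e+00,  9.66623765e-06,
        1.36071592e+00, -1.20995715e-01]), 'qvel': array([-3.96331979e-04,  4.64574903e-04, -3.99681883e-04,  1.69619892e-03,
        3.35558065e-04, -6.05828049e-05]), 'effort': array([-1.56497401e-03, -4.04468322e+01, -2.37492496e+01,  6.99413032e-02,
        2.50653899e-02, -1.47843048e-05]), 'tool_pos': array([254.13513641, 515.80764644, 205.50636308]), 'orientation': array([7.12820156e-01, 3.05963173e+00, 1.42980455e-04]), 'force': array([-0.57362544,  0.5735016 ,  0.31621502]), 'wrist_torque': array([ 0.03278716, -0.00766337,  0.02092508]), 'finger_force': 0.0, 'finger_gap': 93.99892112444394}
```

```bash
ls pics
```

```text
s0.png
t0.png
```

View pics/s0.png

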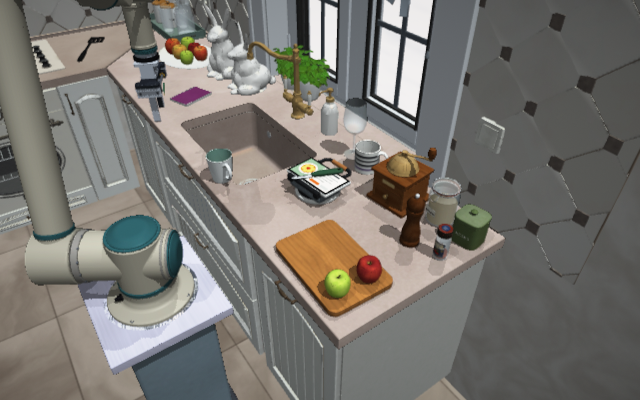

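View pics/t0.png

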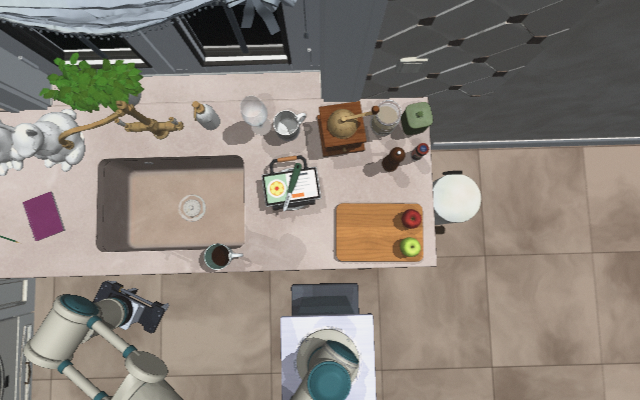

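The side and top views show the folded screen at about top (190,291) with the peeler lying diagonally across it. The board is at top (233,378) with the apples near its right end. There is clutter behind the screen, with the nearest cup at top (123,287).

```bash
python3 - <<'E'
from h import *
s=get_image("side");t=get_image("top")
c=t["frame"][140:225,245:335,::-1];d=s["frame"][145:210,275:365,::-1]
c=cv2.resize(c,None,fx=6,fy=6,interpolation=cv2.INTER_CUBIC);d=cv2.resize(d,(540,390),interpolation=cv2.INTER_CUBIC)
cv2.imwrite("pics/c0.png",c)
for im,nm in((s,"s"),(t,"t")):
  for n,z in(("peeler",70),("board",21),("screen",57)):
    for r in regions_of(im,n)[:1]:
        m=r["pixels"];yx=np.argwhere(m)
        P=np.array([at_z(im,p,z)[:2] for p in yx])
        rc=cv2.minAreaRect(P.astype(np.float32));mu=P.mean(0);w,v=np.linalg.eigh(np.cov(P.T))
        print(nm,n,round(r["p"],2),len(yx),"rect",np.round(rc[0],1),np.round(rc[1],1),round(rc[2],1),"mean",mu.round(1),"axis",np.degrees(np.arctan2(v[1,1],v[0,1])).round(1))
def pk(n):
    a=tip_of(s,n)[0]["point"];b=tip_of(t,n)[0]["point"];return tri([ray(s,a),ray(t,b)])
for n in ["peeler","swivel_centre","screen_hinge","screen_handle","board"]: print(n,pk(n)[0].round(1),np.round(pk(n)[1],1))
E
```

```text
s peeler 0.76 205 rect [596.4 104.3] [ 31.8 158.2] 71.4 mean [605.3 100.7] axis 162.1
s board 0.74 5537 rect [ 427.9 -198.7] [315.7 210. ] 87.8 mean [ 419.6 -200.4] axis 82.6
s screen 0.65 1268 rect [611.1 109.1] [179.1 195.7] 7.7 mean [600.5 102.4] axis 88.5
t peeler 0.76 261 rect [593.3  99.9] [ 27.  158.9] 74.8 mean [608.   97.8] axis 162.0
t board 0.76 4346 rect [ 430.9 -194.3] [296.4 199.4] 88.2 mean [ 430.7 -177.9] axis 86.5
t screen 0.9 1742 rect [611.1 107.2] [170.7 190.9] 6.6 mean [595.1 105.7] axis 93.3
peeler [590.2  99.3  72. ] [7.1 7.1]Traceback (most recent call last):
  File "<stdin>", line 15, in <module>
  File "<stdin>", line 14, in pk
IndexError: list index out of range
```

View pics/c0.png

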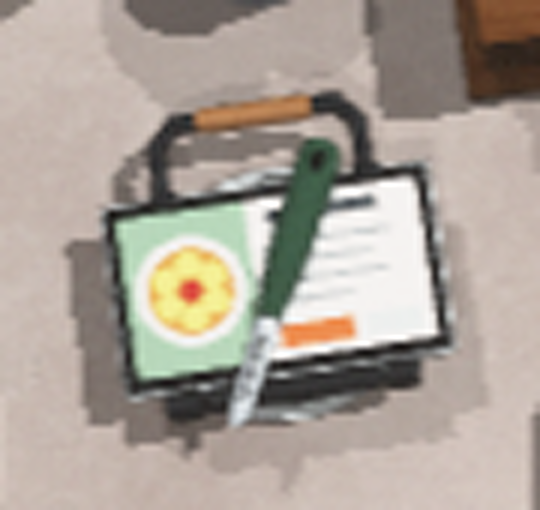

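The crop shows the peeler's green handle end at crop (320,152) and its metal tip at (237,420). The screen is turned about 7°, with the handle sleeve at (255,110). I'll write a row planner next.

```bash
cat >> h.py <<'E'
def plan(goal,Rg,n,p=None,R0=None):
    o=observe()
    p=np.array(o["tool_pos"] if p is None else p,float);R0=R.from_rotvec(o["orientation"]) if R0 is None else R0
    w=(R0.inv()*Rg).as_rotvec();tr=np.round(np.degrees(w)/n/4,2);ref=p.copy();st=(np.array(goal)-p)/n
    print("start",p.round(1),"turn",tr);c=R0;q=p.copy();L=[]
    for i in range(n):
        d=np.round(c.inv().apply(ref+st*(i+1)-q)/25,2);L.append(d.tolist())
        q=q+c.apply(d*25);c=c*R.from_rotvec(np.radians(tr*4))
    print(L,"max",np.abs(L).max());return q,c
def down(yx):  # tool down, tool y along azimuth yx deg
    y=np.array([np.cos(np.radians(yx)),np.sin(np.radians(yx)),0]);z=np.array([0,0,-1.]);return R.from_matrix(np.c_[np.cross(y,z),y,z])
E
python3 - <<'E'
from h import *
t=get_image("top")
A=at_z(t,(140+152/6,245+320/6),72);B=at_z(t,(140+420/6,245+237/6),70)
print(A,B,(A+B)/2,np.degrees(np.arctan2(*(A-B)[[1,0]])),np.linalg.norm(A-B))
print(at_z(t,(140+110/6,245+255/6),57))
plan([608,96,150],down(73),24)
E
```

```text
[661.10626011  79.39537704  72.        ] [511.74998749 129.05697124  70.        ] [586.4281238  104.22617414  71.        ] -18.392185099074144 157.40892639371077
[689.09628794 116.59595965  57.        ]
start [254.2 515.8 205.5] turn [ 0.   0.  -0.1]
[[-0.84, -0.37, 0.09], [-0.83, -0.37, 0.09], [-0.84, -0.38, 0.1], [-0.83, -0.38, 0.09], [-0.82, -0.39, 0.09], [-0.83, -0.4, 0.09], [-0.82, -0.4, 0.1], [-0.82, -0.41, 0.09], [-0.82, -0.41, 0.09], [-0.81, -0.42, 0.09], [-0.81, -0.43, 0.1], [-0.81, -0.43, 0.09], [-0.8, -0.43, 0.09], [-0.81, -0.44, 0.09], [-0.79, -0.45, 0.1], [-0.8, -0.45, 0.09], [-0.79, -0.46, 0.09], [-0.79, -0.46, 0.09], [-0.79, -0.47, 0.1], [-0.78, -0.48, 0.09], [-0.78, -0.48, 0.09], [-0.77, -0.48, 0.09], [-0.77, -0.49, 0.1], [-0.77, -0.5, 0.09]] max 0.84
```

step_arm --dp '[[-0.84,-0.37,0.09],[-0.83,-0.37,0.09],[-0.84,-0.38,0.1],[-0.83,-0.38,0.09],[-0.82,-0.39,0.09],[-0.83,-0.4,0.09],[-0.82,-0.4,0.1],[-0.82,-0.41,0.09]]' --turn '[[0,0,-0.1],[0,0,-0.1],[0,0,-0.1],[0,0,-0.1],[0,0,-0.1],[0,0,-0.1],[0,0,-0.1],[0,0,-0.1]]' --hand 0.7

```text
clock: 2.62
tool_pos: [372.7, 375.0, 187.0]
orientation: [0.626, 3.078, 0.0]
force: [0.8, 0.1, 0.4]
finger_gap: 65.7
finger_force: 0.0
```

step_arm --dp '[[-0.82,-0.41,0.09],[-0.81,-0.42,0.09],[-0.81,-0.43,0.1],[-0.81,-0.43,0.09],[-0.8,-0.43,0.09],[-0.81,-0.44,0.09],[-0.79,-0.45,0.1],[-0.8,-0.45,0.09]]' --turn '[[0,0,-0.1],[0,0,-0.1],[0,0,-0.1],[0,0,-0.1],[0,0,-0.1],[0,0,-0.1],[0,0,-0.1],[0,0,-0.1]]'

```text
clock: 3.28
tool_pos: [490.7, 235.1, 168.5]
orientation: [0.54, 3.095, 0.0]
force: [-0.0, 0.6, 0.0]
finger_gap: 65.8
finger_force: 0.0
```

step_arm --dp '[[-0.79,-0.46,0.09],[-0.79,-0.46,0.09],[-0.79,-0.47,0.1],[-0.78,-0.48,0.09],[-0.78,-0.48,0.09],[-0.77,-0.48,0.09],[-0.77,-0.49,0.1],[-0.6,-0.4,0.09]]' --turn '[[0,0,-0.1],[0,0,-0.1],[0,0,-0.1],[0,0,-0.1],[0,0,-0.1],[0,0,-0.1],[0,0,-0.1],[0,0,-0.1]]'

```text
clock: 3.95
tool_pos: [605.8, 98.2, 149.8]
orientation: [0.455, 3.108, -0.0]
force: [0.6, -0.0, -0.2]
finger_gap: 65.6
finger_force: 0.0
```

```bash
python3 - <<'E'
from h import *
g=[603.5,98.5,67]
plan(g,down(72),8)
E
```

```text
start [605.8  98.2 149.8] turn [-0.    0.    0.04]
[[0.01, -0.0, 0.41], [0.01, -0.0, 0.42], [0.01, -0.01, 0.41], [0.02, 0.0, 0.42], [0.01, 0.0, 0.41], [0.01, -0.0, 0.41], [0.01, -0.0, 0.42], [0.01, -0.01, 0.41]] max 0.42
```

step_arm --dp '[[0.01,0,0.5],[0.01,0,0.5],[0.01,0,0.5],[0.02,0,0.5],[0.01,0,0.5],[0.01,0,0.4],[0.01,0,0.3],[0.01,0,0.1]]' --turn '[[0,0,0.04],[0,0,0.04],[0,0,0.04],[0,0,0.04],[0,0,0.04],[0,0,0.04],[0,0,0.04],[0,0,0.04]]'

```text
clock: 4.62
tool_pos: [601.7, 100.3, 66.2]
orientation: [-0.489, -3.101, 0.001]
force: [-0.6, 0.5, -0.7]
finger_gap: 66.0
finger_force: 0.0
```

step_arm --dp '[[0,0,0],[0,0,0],[0,0,0],[0,0,0],[0,0,0],[0,0,0],[0,0,0],[0,0,0]]' --turn '[[0,0,0],[0,0,0],[0,0,0],[0,0,0],[0,0,0],[0,0,0],[0,0,0],[0,0,0]]' --hand 0 --force 25

```text
clock: 5.28
tool_pos: [602.6, 100.4, 67.7]
orientation: [0.489, 3.103, 0.0]
force: [0.7, 0.7, 0.6]
finger_gap: 21.4
finger_force: 25.0
```

step_arm --dp '[[0,0,-0.2],[0,0,-0.4],[0,0,-0.5],[0,0,-0.5],[0,0,-0.5],[0,0,-0.5],[0,0,-0.4],[0,0,-0.2]]' --turn '[[0,0,0],[0,0,0],[0,0,0],[0,0,0],[0,0,0],[0,0,0],[0,0,0],[0,0,0]]'

```text
clock: 5.95
tool_pos: [603.3, 100.4, 149.7]
orientation: [0.488, 3.1, 0.001]
force: [0.3, -0.6, -1.0]
finger_gap: 21.3
finger_force: 25.0
```

```bash
python3 - <<'E'
from h import *
o=observe();print(o["finger_gap"],o["force"],o["tool_pos"])
t=get_image("top");s=get_image("side")
for n in ["swivel_centre","screen_hinge","screen_handle","board"]:
    a=tip_of(s,n);b=tip_of(t,n)
    print(n,[(np.round(at_z(im,x[0]["point"],0 if n=="board" else 57),1).tolist(),round(x[0]["p"],2)) for im,x in((s,a),(t,b)) if x])
plan([445,-130,150],down(72),16)
E
```

```text
21.33766814110225 [ 0.25286489 -0.61636817 -1.00409964] [603.29090339 100.41356392 149.66038663]
swivel_centre [([593.6, 109.0, 57.0], 0.96), ([591.8, 102.2, 57.0], 0.76)]
screen_hinge [([524.8, 96.0, 57.0], 0.95), ([667.1, -236.3, 57.0], 0.67)]
screen_handle [([690.2, 117.3, 57.0], 0.88), ([365.3, 312.7, 57.0], 0.46)]
board [([429.7, -181.4, 0.0], 0.6), ([431.4, -200.4, 0.0], 0.76)]
start [602.1 100.3 146.9] turn [-0. -0.  0.]
[[0.2, -0.67, -0.01], [0.19, -0.67, -0.0], [0.2, -0.67, -0.01], [0.2, -0.66, -0.01], [0.19, -0.67, -0.01], [0.2, -0.67, -0.0], [0.2, -0.67, -0.01], [0.19, -0.67, -0.01], [0.2, -0.67, -0.01], [0.2, -0.67, -0.0], [0.19, -0.67, -0.01], [0.2, -0.66, -0.01], [0.2, -0.67, -0.01], [0.19, -0.67, -0.0], [0.2, -0.67, -0.01], [0.2, -0.67, -0.01]] max 0.67
```

step_arm --dp '[[0.1,-0.35,0],[0.2,-0.67,0],[0.2,-0.67,0],[0.2,-0.67,0],[0.2,-0.67,0],[0.2,-0.67,0],[0.2,-0.67,0],[0.2,-0.67,0]]' --turn '[[0,0,0],[0,0,0],[0,0,0],[0,0,0],[0,0,0],[0,0,0],[0,0,0],[0,0,0]]'

```text
clock: 7.12
tool_pos: [526.9, -9.1, 147.4]
orientation: [-0.489, -3.103, 0.0]
force: [0.2, -0.1, -1.8]
finger_gap: 21.4
finger_force: 25.0
```

step_arm --dp '[[0.2,-0.67,0],[0.2,-0.67,0],[0.2,-0.67,0],[0.2,-0.67,0],[0.2,-0.67,0],[0.2,-0.67,0],[0.2,-0.67,0],[0.3,-1,0]]' --turn '[[0,0,0],[0,0,0],[0,0,0],[0,0,0],[0,0,0],[0,0,0],[0,0,0],[0,0,0]]'

```text
clock: 7.78
tool_pos: [443.2, -130.6, 147.5]
orientation: [0.487, 3.103, 0.001]
force: [-0.3, -1.3, -0.4]
finger_gap: 21.2
finger_force: 25.0
```

step_arm --dp '[[0,0,0.3],[0,0,0.6],[0,0,0.8],[0,0,0.8],[0,0,0.7],[0,0,0.5],[0,0,0.3],[0,0,0.1]]' --turn '[[0,0,0],[0,0,0],[0,0,0],[0,0,0],[0,0,0],[0,0,0],[0,0,0],[0,0,0]]'

```text
clock: 8.45
tool_pos: [442.8, -129.8, 43.7]
orientation: [-0.489, -3.101, -0.001]
force: [-0.9, 0.6, -1.2]
finger_gap: 21.1
finger_force: 25.0
```

```bash
python3 - <<'E'
from h import *
print(observe()["tool_pos"],observe()["force"])
s=get_image("side");t=get_image("top")
print(observe()["tool_pos"])
c=cv2.resize(s["frame"][190:320,250:410,::-1],(600,488),interpolation=cv2.INTER_CUBIC)
cv2.imwrite("pics/c1.png",c)
E
```

```text
[ 442.77080915 -129.77926169   43.71678313] [-0.88657668  0.59486861 -1.19781583]
[ 443.69767212 -130.19614058   44.80562043]
```

View pics/c1.png

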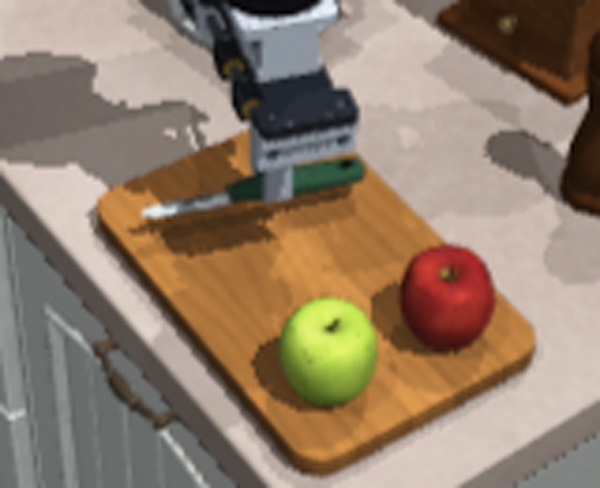

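The peeler hangs level above the board near crop (260,185), well clear of the apples. I'll lower it slowly.

step_arm --dp '[[0,0,0.2],[0,0,0.15],[0,0,0.1],[0,0,0.1],[0,0,0.05],[0,0,0.05],[0,0,0],[0,0,0]]' --turn '[[0,0,0],[0,0,0],[0,0,0],[0,0,0],[0,0,0],[0,0,0],[0,0,0],[0,0,0]]'

```text
clock: 9.22
tool_pos: [443.8, -130.3, 28.7]
orientation: [0.489, 3.103, 0.0]
force: [0.5, -0.1, -0.2]
finger_gap: 21.1
finger_force: 25.0
```

step_arm --dp '[[0,0,0.04],[0,0,0.04],[0,0,0.03],[0,0,0],[0,0,0],[0,0,0],[0,0,0],[0,0,0]]' --turn '[[0,0,0],[0,0,0],[0,0,0],[0,0,0],[0,0,0],[0,0,0],[0,0,0],[0,0,0]]'

```text
clock: 9.88
tool_pos: [443.9, -130.3, 26.0]
orientation: [0.489, 3.103, 0.0]
force: [-1.0, 0.8, -1.2]
finger_gap: 20.9
finger_force: 25.0
```

step_arm --dp '[[0,0,0.02],[0,0,0.02],[0,0,0.02],[0,0,0],[0,0,0],[0,0,0],[0,0,0],[0,0,0]]' --turn '[[0,0,0],[0,0,0],[0,0,0],[0,0,0],[0,0,0],[0,0,0],[0,0,0],[0,0,0]]'

```text
clock: 10.55
tool_pos: [443.8, -130.3, 25.0]
orientation: [0.489, 3.103, -0.0]
force: [-1.1, 0.7, 4.6]
finger_gap: 21.5
finger_force: 25.0
```

step_arm --dp '[[0,0,0],[0,0,0],[0,0,0],[0,0,0],[0,0,0],[0,0,-0.2],[0,0,-0.4],[0,0,-0.6]]' --turn '[[0,0,0],[0,0,0],[0,0,0],[0,0,0],[0,0,0],[0,0,0],[0,0,0],[0,0,0]]' --hand 0.5

```text
clock: 11.22
tool_pos: [442.8, -129.9, 54.1]
orientation: [-0.489, -3.101, -0.001]
force: [-0.8, -0.1, 0.9]
finger_gap: 46.9
finger_force: 0.0
```

step_arm --dp '[[0,0,-1],[0,0,-1],[0,0,-1],[0,0,-1],[0,0,-1],[0,0,-0.5],[0,0,0],[0,0,0]]' --turn '[[0,0,0],[0,0,-0.5],[0,0,-1],[0,0,-1],[0,0,-1],[0,0,-1],[0,0,-1],[0,0,-1]]' --hand 0.385

```text
clock: 11.88
tool_pos: [444.4, -130.6, 193.6]
orientation: [-0.227, 3.131, -0.002]
force: [0.7, -0.6, 0.1]
finger_gap: 36.1
finger_force: 0.0
```

```bash
python3 - <<'E'
from h import *
t=get_image("top");s=get_image("side")
print(observe()["tool_pos"],observe()["joints"])
for n in ["swivel_centre","screen_hinge","screen_handle"]:
    a=tip_of(s,n);b=tip_of(t,n)
    print(n,[(np.round(at_z(im,x[0]["point"],57),1).tolist(),round(x[0]["p"],2)) for im,x in((s,a),(t,b)) if x])
    if a and b: print(tri([ray(s,a[0]["point"]),ray(t,b[0]["point"])]))
for im in(s,t):
  r=regions_of(im,"screen")[0];P=np.array([at_z(im,p,57)[:2] for p in np.argwhere(r["pixels"])]);print(cv2.minAreaRect(P.astype(np.float32)))
  r=regions_of(im,"board")[0];P=np.array([at_z(im,p,21)[:2] for p in np.argwhere(r["pixels"])]);print(cv2.minAreaRect(P.astype(np.float32)))
  # wooden sleeve by colour
  f=im["frame"].astype(int);u,v=proj(im,[692,117,57]).astype(int)
  hsv=cv2.cvtColor(im["frame"],cv2.COLOR_RGB2HSV)[v-12:v+13,u-20:u+21]
  m=(hsv[...,0]<20)&(hsv[...,1]>110)&(hsv[...,2]>70);n,l,st,ce=cv2.connectedComponentsWithStats(m.astype(np.uint8))
  k=1+np.argmax(st[1:,4]);c=(ce[k][1]+v-12,ce[k][0]+u-20);P=np.array([at_z(im,(p[0]+v-12,p[1]+u-20),57)[:2] for p in np.argwhere(l==k)])
  print("sleeve",c,st[k],at_z(im,c,57),cv2.minAreaRect(P.astype(np.float32)));globals().setdefault("rr",[]).append(ray(im,c))
print(tri(rr)); print("cup",at_z(t,(123,287),50),at_z(t,(140,319),100))
a=np.hstack([cv2.resize(t["frame"][130:270,240:440],(500,350)),cv2.resize(s["frame"][140:230,270:380],(286,234)).copy() if 0 else np.zeros((350,1,3),np.uint8)])
cv2.imwrite("pics/c2.png",a[:,:,::-1])
E
```

```text
[ 443.78490451 -130.29498503  192.54002751] [-4.36247744e-01  1.13447530e-01  1.75067782e+00  6.84603571e-05
  1.27658971e+00 -2.14812633e+00]
swivel_centre [([584.7, 94.5, 57.0], 0.73), ([595.4, 120.8, 57.0], 0.8)]
(array([600.51063679, 121.51884651,  33.98067188]), [np.float64(2.364500566054539), np.float64(2.364500566054329)])
screen_hinge [([521.8, 100.7, 57.0], 0.79), ([535.3, 103.1, 57.0], 0.56)]
(array([531.40698293, 106.17663211,  50.04149141]), [np.float64(5.200991248153621), np.float64(5.200991248153811)])
screen_handle [([649.9, -370.4, 57.0], 0.43), ([702.3, 111.9, 57.0], 0.87)]
(array([ 907.67290248,   17.32256158, -385.05543226]), [np.float64(168.37134067330223), np.float64(168.37134067330226)])
((573.3822631835938, 98.45310974121094), (116.0687484741211, 212.41244506835938), 21.41440200805664)
((428.52886962890625, -199.2279510498047), (308.9137878417969, 209.15980529785156), 88.16156768798828)Traceback (most recent call last):
  File "<stdin>", line 15, in <module>
    return _wrapfunc(a, 'argmax', axis=axis, out=out, **kwds)
    return bound(*args, **kwds)
ValueError: attempt to get argmax of an empty sequence
```

I turned the wrong way (tool-z sign) and the arm hides the screen from the side camera. The earlier views agree on the handle at (690,117) with yaw 7°, so I'll hover there and check.

```bash
python3 - <<'E'
from h import *
plan([688,117,170],down(7),24)
E
```

```text
start [ 443.7 -130.3  191.8] turn [ 0.   -0.    0.95]
[[-0.46, 0.35, 0.04], [-0.44, 0.38, 0.03], [-0.41, 0.41, 0.04], [-0.38, 0.44, 0.04], [-0.35, 0.45, 0.03], [-0.32, 0.49, 0.04], [-0.29, 0.5, 0.03], [-0.26, 0.52, 0.04], [-0.22, 0.54, 0.04], [-0.18, 0.54, 0.03], [-0.15, 0.57, 0.04], [-0.11, 0.56, 0.04], [-0.07, 0.58, 0.03], [-0.03, 0.58, 0.04], [0.0, 0.58, 0.03], [0.04, 0.57, 0.04], [0.09, 0.58, 0.04], [0.11, 0.57, 0.03], [0.16, 0.55, 0.04], [0.19, 0.55, 0.04], [0.23, 0.53, 0.03], [0.27, 0.52, 0.04], [0.29, 0.49, 0.04], [0.33, 0.48, 0.03]] max 0.58
```

step_arm --dp '[[-0.46,0.35,0.04],[-0.44,0.38,0.03],[-0.41,0.41,0.04],[-0.38,0.44,0.04],[-0.35,0.45,0.03],[-0.32,0.49,0.04],[-0.29,0.5,0.03],[-0.26,0.52,0.04]]' --turn '[[0,0,0.95],[0,0,0.95],[0,0,0.95],[0,0,0.95],[0,0,0.95],[0,0,0.95],[0,0,0.95],[0,0,0.95]]'

```text
clock: 13.05
tool_pos: [525.7, -47.3, 184.5]
orientation: [-0.613, -3.081, -0.0]
force: [-0.4, -0.1, 0.0]
finger_gap: 36.0
finger_force: 0.0
```

step_arm --dp '[[-0.22,0.54,0.04],[-0.18,0.54,0.03],[-0.15,0.57,0.04],[-0.11,0.56,0.04],[-0.07,0.58,0.03],[-0.03,0.58,0.04],[0.0,0.58,0.03],[0.04,0.57,0.04]]' --turn '[[0,0,0.95],[0,0,0.95],[0,0,0.95],[0,0,0.95],[0,0,0.95],[0,0,0.95],[0,0,0.95],[0,0,0.95]]'

```text
clock: 13.72
tool_pos: [607.0, 35.1, 177.2]
orientation: [-1.399, -2.812, 0.0]
force: [-0.2, -0.1, 0.7]
finger_gap: 36.4
finger_force: 0.0
```

step_arm --dp '[[0.09,0.58,0.04],[0.11,0.57,0.03],[0.16,0.55,0.04],[0.19,0.55,0.04],[0.23,0.53,0.03],[0.27,0.52,0.04],[0.29,0.49,0.04],[0.33,0.48,0.03]]' --turn '[[0,0,0.95],[0,0,0.95],[0,0,0.95],[0,0,0.95],[0,0,0.95],[0,0,0.95],[0,0,0.95],[0,0,0.95]]'

```text
clock: 14.38
tool_pos: [688.4, 117.5, 169.7]
orientation: [-2.088, -2.347, 0.001]
force: [-0.3, -1.1, 0.0]
finger_gap: 36.2
finger_force: 0.0
```

```bash
python3 - <<'E'
from h import *
t=get_image("top");s=get_image("side")
print(observe()["tool_pos"],observe()["joints"])
for im,nm in((s,"s"),(t,"t")):
  for n in ["swivel_centre","screen_hinge","screen_handle"]:
    print(nm,n,[(np.round(at_z(im,x["point"],57),1).tolist(),round(x["p"],2)) for x in tip_of(im,n)[:1]])
c=s["frame"][130:210,270:380].copy();k=5
c=cv2.resize(c,None,fx=k,fy=k,interpolation=cv2.INTER_CUBIC)
for p,col in(([690,117,57],(255,0,0)),(observe()["tool_pos"],(0,0,255)),([593,105,57],(255,0,255))):
    u=(proj(s,p)-[270,130])*k; cv2.circle(c,tuple(int(x) for x in u),4,col,-1)
cv2.imwrite("pics/c2.png",c[:,:,::-1])
plan([690,117,40],down(7),8)
E
```

```text
[689.01626855 118.37670855 169.18949849] [ 7.03498210e-02  4.82692027e-01  1.26864455e+00  6.55469512e-04
  1.39041577e+00 -5.13764970e-02]
s swivel_centre [([590.4, 104.5, 57.0], 0.76)]
s screen_hinge [([530.6, 106.1, 57.0], 0.75)]
s screen_handle [([691.0, 121.7, 57.0], 0.69)]
t swivel_centre [([595.6, 104.5, 57.0], 0.72)]
t screen_hinge [([537.9, 97.3, 57.0], 0.84)]
t screen_handle [([690.9, 115.5, 57.0], 0.84)]
start [687.4 116.3 170.5] turn [-0.  0. -0.]
[[0.0, 0.01, 0.65], [0.0, 0.02, 0.65], [0.01, 0.01, 0.66], [-0.0, 0.01, 0.65], [-0.0, 0.02, 0.65], [0.0, 0.01, 0.65], [0.0, 0.01, 0.66], [0.01, 0.02, 0.65]] max 0.66
```

View pics/c2.png

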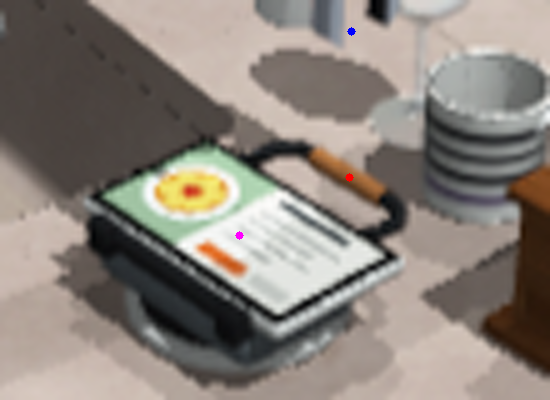

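The side crop puts my handle estimate (red dot, 348,178) right on the wooden sleeve, and the other marks are consistent too. Next I'll descend around the sleeve.

step_arm --dp '[[0,0.02,0.8],[0,0.02,0.8],[0,0.02,0.7],[0,0.02,0.6],[0,0.02,0.4],[0,0.02,0.2],[0,0,0.1],[0,0,0]]' --turn '[[0,0,0],[0,0,0],[0,0,0],[0,0,0],[0,0,0],[0,0,0],[0,0,0],[0,0,0]]'

```text
clock: 15.45
tool_pos: [691.1, 117.2, 80.4]
orientation: [2.084, 2.351, 0.0]
force: [-0.2, 0.3, -0.0]
finger_gap: 36.2
finger_force: 0.0
```

step_arm --dp '[[0,0,0.4],[0,0,0.4],[0,0,0.4],[0,0,0.3],[0,0,0.1],[0,0,0],[0,0,0],[0,0,0]]' --turn '[[0,0,0],[0,0,0],[0,0,0],[0,0,0],[0,0,0],[0,0,0],[0,0,0],[0,0,0]]'

```text
clock: 16.12
tool_pos: [691.4, 117.5, 40.6]
orientation: [2.083, 2.351, 0.001]
force: [-0.4, 1.0, -0.3]
finger_gap: 36.2
finger_force: 0.0
```

step_arm --dp '[[0,0,0],[0,0,0],[0,0,0],[0,0,0],[0,0,0],[0,0,0],[0,0,0],[0,0,0]]' --turn '[[0,0,0],[0,0,0],[0,0,0],[0,0,0],[0,0,0],[0,0,0],[0,0,0],[0,0,0]]' --hand 0 --force 15

```text
clock: 16.78
tool_pos: [689.9, 117.3, 40.5]
orientation: [-2.083, -2.35, 0.002]
force: [-4.0, -0.9, 4.7]
finger_gap: 15.4
finger_force: 15.0
```

```bash
python3 - <<'E'
import numpy as np
th=np.radians(np.linspace(0,70,25))
d=np.c_[0*th[1:],np.diff(158*np.cos(th))/25,-np.diff(158*np.sin(th))/25].round(2)
for i in (0,8,16): print(d[i:i+8].tolist())
E
```

```text
[[0.0, -0.01, -0.32], [0.0, -0.02, -0.32], [0.0, -0.04, -0.32], [0.0, -0.06, -0.32], [0.0, -0.07, -0.31], [0.0, -0.09, -0.31], [0.0, -0.1, -0.3], [0.0, -0.12, -0.3]]
[[0.0, -0.13, -0.29], [0.0, -0.15, -0.28], [0.0, -0.16, -0.28], [0.0, -0.18, -0.27], [0.0, -0.19, -0.26], [0.0, -0.2, -0.25], [0.0, -0.22, -0.24], [0.0, -0.23, -0.23]]
[[0.0, -0.24, -0.21], [0.0, -0.25, -0.2], [0.0, -0.26, -0.19], [0.0, -0.27, -0.18], [0.0, -0.28, -0.16], [0.0, -0.29, -0.15], [0.0, -0.29, -0.13], [0.0, -0.3, -0.12]]
```

step_arm --dp '[[0.0,-0.01,-0.32],[0.0,-0.02,-0.32],[0.0,-0.04,-0.32],[0.0,-0.06,-0.32],[0.0,-0.07,-0.31],[0.0,-0.09,-0.31],[0.0,-0.1,-0.3],[0.0,-0.12,-0.3]]' --turn '[[0,0,0],[0,0,0],[0,0,0],[0,0,0],[0,0,0],[0,0,0],[0,0,0],[0,0,0]]' --force 30

```text
clock: 17.45
tool_pos: [678.1, 115.8, 103.4]
orientation: [2.084, 2.351, 0.0]
force: [-1.1, -0.7, -8.3]
finger_gap: 15.2
finger_force: 30.0
```

step_arm --dp '[[0.0,-0.13,-0.29],[0.0,-0.15,-0.28],[0.0,-0.16,-0.28],[0.0,-0.18,-0.27],[0.0,-0.19,-0.26],[0.0,-0.2,-0.25],[0.0,-0.22,-0.24],[0.0,-0.23,-0.23]]' --turn '[[0,0,0],[0,0,0],[0,0,0],[0,0,0],[0,0,0],[0,0,0],[0,0,0],[0,0,0]]'

```text
clock: 18.12
tool_pos: [644.5, 111.6, 157.4]
orientation: [2.081, 2.347, 0.008]
force: [6.4, 0.2, -3.7]
finger_gap: 15.1
finger_force: 30.0
```

step_arm --dp '[[0.0,-0.24,-0.21],[0.0,-0.25,-0.2],[0.0,-0.26,-0.19],[0.0,-0.27,-0.18],[0.0,-0.28,-0.16],[0.0,-0.29,-0.15],[0.0,-0.29,-0.13],[0.0,-0.3,-0.12]]' --turn '[[0,0,0],[0,0,0],[0,0,0],[0,0,0],[0,0,0],[0,0,0],[0,0,0],[0,0,0]]'

```text
clock: 18.78
tool_pos: [594.7, 105.5, 194.2]
orientation: [2.076, 2.341, 0.022]
force: [9.2, 0.6, 4.8]
finger_gap: 14.7
finger_force: 30.0
```

```bash
python3 - <<'E'
from h import *
t=get_image("top");s=get_image("side");o=observe();print(o["tool_pos"],o["force"],o["finger_gap"],o["joints"])
for n in ["swivel_centre","screen_hinge","screen_handle"]:
    a=tip_of(s,n);b=tip_of(t,n)
    if a and b: print(n,a[0]["p"],b[0]["p"],tri([ray(s,a[0]["point"]),ray(t,b[0]["point"])]))
c=cv2.resize(s["frame"][110:220,260:390],None,fx=5,fy=5,interpolation=cv2.INTER_CUBIC)
cv2.imwrite("pics/c3.png",c[:,:,::-1])
E
```

```text
[593.16161515 105.28623002 194.97818329] [ 4.90576173 -0.12100822  8.5470892 ] 14.625519781196292 [ 6.00183993e-02  3.13029877e-01  1.47727001e+00  3.09420850e-04
  1.33424706e+00 -6.02410267e-02]
swivel_centre 0.59 0.73 (array([592.17627992, 110.37618504,  56.81818327]), [np.float64(0.6407346738275088), np.float64(0.6407346738273046)])
screen_hinge 0.92 0.63 (array([532.10325271,  96.37948437,  59.3988524 ]), [np.float64(5.880901668390492), np.float64(5.880901668390555)])
screen_handle 0.94 0.9 (array([593.03881487, 105.05958689, 206.51734341]), [np.float64(3.029800472173644), np.float64(3.0298004721736747)])
```

View pics/c3.png

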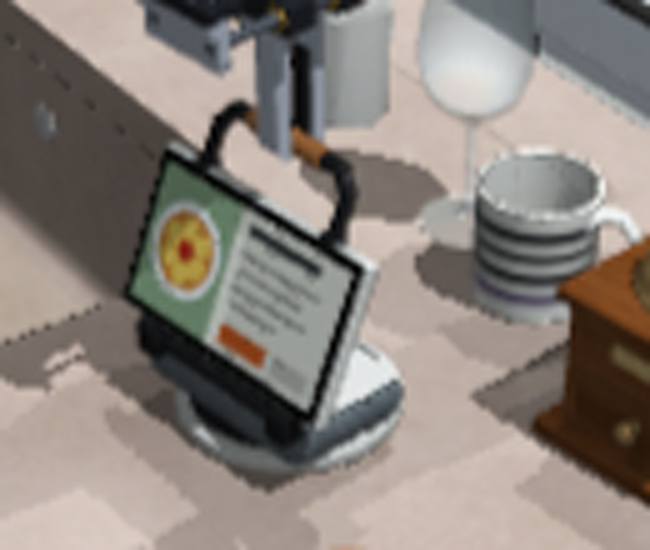

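The screen is up and gripped at about 67.5°, with the handle at crop (290,140). I'll nudge the tilt a little further and then twist it on the foot.

step_arm --dp '[[0,-0.1,0],[0,-0.1,0],[0,-0.1,0],[0,0,0],[0,0,0],[0,0,0],[0,0,0],[0,0,0]]' --turn '[[0,0,0],[0,0,0],[0,0,0],[0,0,0],[0,0,0],[0,0,0],[0,0,0],[0,0,0]]' --force 40

```text
clock: 19.85
tool_pos: [589.4, 104.9, 196.2]
orientation: [2.073, 2.338, 0.028]
force: [9.4, 1.0, 10.4]
finger_gap: 14.8
finger_force: 40.0
```

step_arm --dp '[[-0.01,0,0],[-0.01,0,0],[-0.01,0,0],[-0.02,0,0],[-0.01,0,0],[-0.01,0,0],[-0.02,0,0],[-0.01,0,0]]' --turn '[[0,0,-0.5],[0,0,-0.9],[0,0,-0.9],[0,0,-0.9],[0,0,-0.9],[0,0,-0.9],[0,0,-0.9],[0,0,-0.9]]'

```text
clock: 20.52
tool_pos: [590.6, 103.7, 196.4]
orientation: [1.46, 2.759, 0.025]
force: [9.3, 3.8, 10.1]
finger_gap: 14.4
finger_force: 40.1
```

step_arm --dp '[[-0.01,0,0],[-0.01,0,0],[-0.01,0,0],[-0.02,0,0],[-0.01,0,0],[-0.01,0,0],[-0.02,0,0],[0,0,0]]' --turn '[[0,0,-0.9],[0,0,-0.9],[0,0,-0.9],[0,0,-0.9],[0,0,-0.9],[0,0,-0.9],[0,0,-0.8],[0,0,-0.4]]'

```text
clock: 21.18
tool_pos: [592.5, 103.3, 196.5]
orientation: [0.792, 3.016, 0.021]
force: [11.1, 5.5, 10.4]
finger_gap: 14.3
finger_force: 40.1
```

```bash
cat > m.py <<'E'
from h import *
t=get_image("top");s=get_image("side");o=observe();print(o["clock"],o["tool_pos"],o["force"],o["finger_gap"],o["wrist_torque"])
M=R.from_rotvec(o["orientation"]).as_matrix();print("tool y az",np.degrees(np.arctan2(M[1,1],M[0,1])),"tool z",M[:,2].round(3))
P={}
for n in ["swivel_centre","screen_hinge","screen_handle","board"]:
    a=tip_of(s,n);b=tip_of(t,n)
    if a and b: x,e=tri([ray(s,a[0]["point"]),ray(t,b[0]["point"])]);P[n]=x;print(n,a[0]["p"],b[0]["p"],x.round(1),round(e[0],1))
if "screen_handle" in P:
    x=P["screen_handle"]
    print("tilt by z",np.degrees(np.arcsin(min(1,(x[2]-57)/158))))
    # least squares fit over yaw, tilt to handle & hinge projections
E
python3 m.py
```

```text
21.2833 [592.56918791 103.33502579 196.48465595] [11.30062687  4.99846193 11.0291721 ] 14.234245121433524 [ 1.42685438 -2.28415427 -0.086451  ]
tool y az 60.48353728273449 tool z [ 0.026  0.007 -1.   ]
screen_hinge 0.88 0.22 [ 427.7 -212.9  289.8] 43.6
screen_handle 0.93 0.81 [590.8 100.7 216.5] 4.2
board 0.96 0.71 [ 436.9 -183.2   -8.5] 1.6
tilt by z 90.0
```

step_arm --dp '[[0,0,0],[0,0,0],[0,0,0],[0,0,0],[0,0,0],[0,0,-0.2],[0,0,-0.5],[0,0,-0.8]]' --turn '[[0,0,0],[0,0,0],[0,0,0],[0,0,0],[0,0,0],[0,0,0],[0,0,0],[0,0,0]]' --hand 0.4

```text
clock: 22.35
tool_pos: [581.0, 99.8, 224.6]
orientation: [-0.799, -3.032, 0.003]
force: [-0.1, 0.3, -0.7]
finger_gap: 37.9
finger_force: 0.0
```

step_arm --dp '[[0,0,-1],[0,0,-1],[0,0,-0.5],[0.7,0.3,0],[1,0.3,0],[1,0.3,0],[1,0.3,0],[1,0.3,0]]' --turn '[[0,0,0],[0,0,0],[0,0,0],[0,0,0],[0,0,0],[0,0,0],[0,0,0],[0,0,0]]'

```text
clock: 23.02
tool_pos: [497.8, 191.0, 288.7]
orientation: [-0.801, -3.037, 0.001]
force: [-0.9, 0.2, 0.4]
finger_gap: 37.5
finger_force: 0.0
```

```bash
cat >> m.py <<'E'
c=np.hstack([cv2.resize(im["frame"][r0:r0+100,c0:c0+100],(390,390),interpolation=cv2.INTER_CUBIC) for im,r0,c0 in((s,115,270),(t,130,240))])
import sys
cv2.imwrite("pics/"+sys.argv[1],c[:,:,::-1])
E
python3 m.py c4.png
```

```text
23.1167 [496.09687723 192.58781493 289.27841504] [0.99568346 0.09326696 0.31177694] 38.09383938649537 [-0.08874551 -0.00177053 -0.0382545 ]
tool y az 60.68080217202073 tool z [-0.002  0.001 -1.   ]
screen_hinge 0.55 0.89 [563.9  45.8  62.7] 8.2
screen_handle 0.98 0.79 [594.3 104.9 209.7] 0.2
board 0.73 0.62 [ 427.5 -189.4  -10.2] 1.9
tilt by z 75.05281427877172
```

View pics/c4.png

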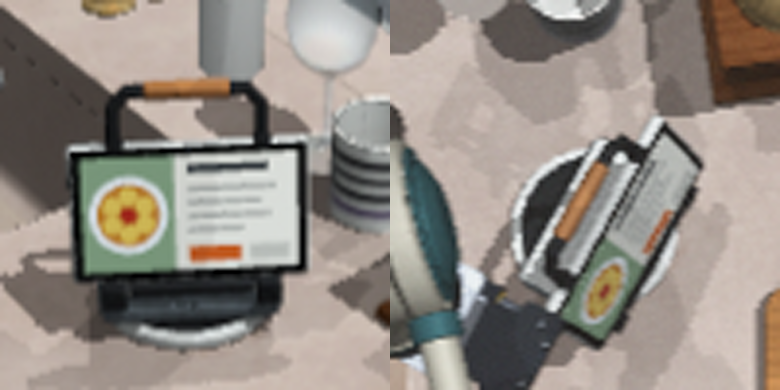

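The screen stands up and faces the board, with its corners in the side crop at about (70,152), (305,142), (75,282) and (305,270). I'll fit tilt and yaw to the corners.

```bash
cat > fit.py <<'E'
from h import *
from scipy.optimize import least_squares
def model(v,pts):
    yaw,th,x,y=v;u=np.array([np.cos(yaw),np.sin(yaw),0]);n=np.array([-u[1],u[0],0]);z=np.array([0,0,1.])
    h=np.array([x,y,57])-60*u;a=u*np.cos(th)+z*np.sin(th);b=-u*np.sin(th)+z*np.cos(th)
    return [h+a*p[0]+n*p[1]+b*p[2] for p in pts]
def fit(obs,sx=3):
    def f(v):
        r=[]
        for im,pts,px in obs: r+=[(proj(im,q)-p).tolist() for q,p in zip(model(v,pts),px)]
        return np.r_[np.ravel(r),(v[2]-593)/sx,(v[3]-105)/sx]
    s=least_squares(f,[1.05,1.2,593,105],x_scale=[.1,.1,5,5],loss="soft_l1")
    yaw,th,x,y=s.x;want=np.degrees(np.arctan2(y+192,x-430))
    print("yaw",np.degrees(yaw),"want",want,"tilt",np.degrees(th),"pos",x,y,"\nres",s.fun.round(1));return s.x
E
python3 - <<'E'
from fit import *
s=get_image("side");t=get_image("top")
S=lambda a:np.array(a)/3.9+[270,115]
T=lambda a:(np.array(a)-[390,0])/3.9+[240,130]
# facing -u viewer sees left = +n ? n=z x u; viewer looks along +u so left is +n
fs=[(118,95,6.5),(118,-95,6.5),(6,95,6.5),(6,-95,6.5),(158,33,0),(158,-33,0)]
ps=S([(70,152),(306,142),(76,282),(305,271),(143,88),(231,86)])
ft=[(158,33,0),(158,-33,0)]; pt=T([(562,237),(604,168)])
fit([(s,fs,ps),(t,ft,pt)]);fit([(s,fs,ps)]);fit([(s,fs[:4],ps[:4])])
E
```

```text
yaw 59.73697263825992 want 61.405661605667255 tilt 71.31569874252085 pos 593.233177252761 107.46122894518497 
res [-1.3 -1.1  0.9 -1.2 -1.1  0.9  1.3  0.8 -0.   0.9 -0.7  0.5  0.3 -0.
  0.2 -1.4  0.1  0.8]
yaw 59.966564452530925 want 61.27804654104571 tilt 71.0033118998782 pos 593.8248723321431 106.96025094444893 
res [-1.1 -1.1  1.2 -1.3 -0.8  0.9  1.6  0.7  0.2  0.9 -0.4  0.5  0.3  0.7]
yaw 60.036703246682954 want 61.35450254476938 tilt 75.53921269009342 pos 593.6745441339394 107.63397820972145 
res [-1.1 -0.2  1.4 -0.4 -0.9  1.1  1.5  0.8  0.2  0.9]
```

```bash
python3 - <<'E'
from fit import *
s=get_image("side");t=get_image("top")
S=lambda a:np.array(a)/3.9+[270,115]
T=lambda a:(np.array(a)-[390,0])/3.9+[240,130]
fs=[(115,92,6.5),(115,-92,6.5),(9,92,6.5),(9,-92,6.5),(158,33,0),(158,-33,0)]
ps=S([(70,152),(306,142),(76,282),(305,271),(143,88),(231,86)])-.5
ft=[(158,33,0),(158,-33,0),(115,92,6.5),(115,-92,6.5),(9,92,6.5),(9,-92,6.5)]; pt=T([(562,237),(604,168),(562,305),(665,125),(602,345),(702,170)])-.5
fit([(s,fs,ps),(t,ft,pt)]);fit([(s,fs,ps)])
fit([(t,ft,pt)])
for im,n in((s,"s"),(t,"t")):
  r=regions_of(im,"peeler")
  if r: P=np.array([at_z(im,p,30)[:2] for p in np.argwhere(r[0]["pixels"])]);print(n,r[0]["p"],cv2.minAreaRect(P.astype(np.float32)))
E
```

```text
yaw 59.428298168103275 want 61.49629548867968 tilt 70.69058450945452 pos 592.9277185811022 108.02926646671496 
res [-0.   0.   0.2  0.2  0.   0.2  0.5  0.4  0.3  1.2 -0.4  0.9  0.1  0.3
  0.1 -1.  -2.4  4.1  0.2 -1.2 -0.6  0.9  0.5 -1.9 -0.   1. ]
yaw 59.106532722131746 want 61.419726344212165 tilt 66.26377592763934 pos 592.8245547540233 106.88615614943198 
res [ 0.1 -0.6 -0.  -0.2  0.   0.1  0.6  0.5  0.3  0.6 -0.6  0.4 -0.1  0.6]
yaw 59.33275027392051 want 61.46732365018986 tilt 70.1088640732515 pos 592.2301429837987 106.3848151970025 
res [ 0.2  0.3  0.2 -1.  -2.2  4.2  0.4 -1.1 -0.1  1.   1.  -1.7 -0.3  0.5]
s 0.81 ((432.98089599609375, -131.29531860351562), (32.24394989013672, 166.4540557861328), 74.08496856689453)
t 0.66 ((433.7597351074219, -130.51202392578125), (25.76297378540039, 160.3867950439453), 73.81419372558594)
```

```bash
python3 -c "
from rig import *
print(sign_off())"
```

```text
the job is handed in; nothing more can be done
None
```

The job is handed in: the peeler lies on the chopping board, and the screen leans back about 20° (measured tilt about 70°) and faces the board's middle to within about 2°, with the robot clear of everything.

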